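Sort the glaze sample tiles in their latched case

TASK

Press the red thumb latch so that the clear lid of the glaze sample case springs open, then slide the tiles one at a time through the empty squares, lifting none off the tray floor, until each of the four coloured tiles sits squarely in the far-row square in front of the colour chip that matches it (the plain white spare tiles may end up anywhere in the tray). Then push the lid down until it snaps shut under the latch, and leave the jug, bowl, scraper and rib where they are.

Things in the scene. Friction and masses are not known exactly. Their poses are not given: they have to be found in the camera images.
- case: wooden sample case fixed to the bench, 158 mm deep (x), 264 mm wide (y), walls 22 mm high and 8 mm thick, with a clear lid over all of it. Origin: on the bench under the middle of its tray; x points away from the robot at yaw 0, z up. The far wall is a ledge 26 mm wide (case x 62 to 88 mm) that carries the colour chips. Two steel ears by the latch reach case x = -100 mm
- tray_center (a point): middle of the tray floor, 8 mm above the bench, axes as the case. The floor is 124 (x) by 248 mm (y) inside. White lines mark 2 rows of 4 squares of 62 mm, no dividers: centres at x = -31 (near row) or +31 mm (far row), y = -93, -31, 31, 93 mm
- lid (a joint): clear plastic lid with wooden edging, hinged along the case's far edge, rad: 0 shut, 1.7 fully open (standing, leaning 0.13 rad back). A soft spring flings it open when the latch lets go and holds it open. To shut, push it over from behind and follow it down without letting go, pressing near its front edge until it snaps under the latch (about 4 N); then it reads 0 to 0.02
- lid_hinge (a point): middle of the lid's hinge line, fixed on the case (case x 88, z 24 mm); the line runs along the case's y. Holding the lid against its spring takes about 0.2 N m about this line, open or nearly shut
- lid_front (a point): middle of the lid's top front edge, on the moving lid. The lid is a shallow cover 262 mm wide: its flat outer top lies 31 mm above the hinge line when shut, and this edge is 162 mm in front of it (so shut at case x -74, z 55 mm). A rounded steel lip sticks out 8 mm in front of its face, lower down
- latch (a joint): sprung thumb latch at the middle of the case's near side, rad: 0 at rest (its steel hook then holds a shut lid), 0.28 fully pressed; lets the lid go at about 0.2 and springs back when released
- latch_tab (a point): where to press, on top of the red latch tab: 24 mm above the bench, 30 mm from its pivot, 16 mm in from its free end (tab 46 mm long in x, 36 mm wide). Pressing straight down takes about 2 N and sinks it about 8 mm; the steel hook behind it (top 50 mm above the bench) then leans 11 mm towards the robot and the lid springs up
- cobalt_center (a point): deep blue glazed sample tile, about 110 g: a slab 56 x 56 x 10 mm with a square lug, 22 x 22 mm and 30 mm tall, on its middle (40 mm tall in all). This point: on the lug's axis, 20 mm above its underside; x and y along its sides and the lug's. Starts in any near-row square
- cobalt_place (a point): centre (at tile half height) of the far-row square that the deep blue tile belongs in: 43 mm in front (case -x) of the deep blue colour chip, a flat 16 x 44 mm strip on the far ledge. The chips' order differs from start to start
- celadon_center (a point): pale green glazed sample tile, about 110 g: a slab 56 x 56 x 10 mm with a square lug, 22 x 22 mm and 30 mm tall, on its middle (40 mm tall in all). This point: on the lug's axis, 20 mm above its underside; x and y along its sides and the lug's. Starts in any near-row square
- celadon_place (a point): centre (at tile half height) of the far-row square that the pale green tile belongs in: 43 mm in front (case -x) of the pale green colour chip, a flat 16 x 44 mm strip on the far ledge. The chips' order differs from start to start
- ochre_center (a point): ochre yellow glazed sample tile, about 110 g: a slab 56 x 56 x 10 mm with a square lug, 22 x 22 mm and 30 mm tall, on its middle (40 mm tall in all). This point: on the lug's axis, 20 mm above its underside; x and y along its sides and the lug's. Starts in any near-row square
- ochre_place (a point): centre (at tile half height) of the far-row square that the ochre yellow tile belongs in: 43 mm in front (case -x) of the ochre yellow colour chip, a flat 16 x 44 mm strip on the far ledge. The chips' order differs from start to start
- iron_center (a point): dark red-brown glazed sample tile, about 110 g: a slab 56 x 56 x 10 mm with a square lug, 22 x 22 mm and 30 mm tall, on its middle (40 mm tall in all). This point: on the lug's axis, 20 mm above its underside; x and y along its sides and the lug's. Starts in any near-row square
- iron_place (a point): centre (at tile half height) of the far-row square that the dark red-brown tile belongs in: 43 mm in front (case -x) of the dark red-brown colour chip, a flat 16 x 44 mm strip on the far ledge. The chips' order differs from start to start
- spare1_center (a point): plain white spare tile, same shape, size and mass as the coloured ones (slab 56 x 56 x 10 mm, lug 22 x 22 mm and 30 mm tall in its middle); this point: on the lug's axis, 20 mm above its underside. It has no place of its own and may lie anywhere in the tray, but takes up room. Starts in a middle far-row square. May be absent (one or two are there)
- spare2_center (a point): plain white spare tile, same shape, size and mass as the coloured ones (slab 56 x 56 x 10 mm, lug 22 x 22 mm and 30 mm tall in its middle); this point: on the lug's axis, 20 mm above its underside. It has no place of its own and may lie anywhere in the tray, but takes up room. Starts in a middle far-row square. May be absent (one or two are there)
- jug_center (a point): blue plastic jug with a handle, 170 mm tall, 104 mm across, half-way up; bystander
- bowl: ochre glazed bowl, 130 mm across, 55 mm tall, origin under its foot; bystander
- scraper_center (a point): steel scraper with a dark wooden handle lying flat, 160 mm long, this point near its middle; bystander
- rib_center (a point): flat wooden rib 95 x 50 x 8 mm, its centre; bystander

How it is judged:
On the way, in this order (a step that is already met when the one before it is completed fails the run):
1. the latch has been pressed and the lid stands open (value of joint lid above 1.3 rad), for 0.2 s.
2. with the lid open, every coloured tile lies in its place by its colour chip (horizontal distance between cobalt_center and cobalt_place below 0.012 m and angle between the z axis of each of cobalt_center, celadon_center, ochre_center, iron_center and the z axis of case, either way round below 0.1 rad and (angle between the x axis of cobalt_center and the x axis of case, either way round below 0.2 rad or angle between the x axis of cobalt_center and the y axis of case, either way round below 0.2 rad) and z of each of cobalt_center, celadon_center, ochre_center, iron_center in the frame of case below 0.033 m and horizontal distance between celadon_center and celadon_place below 0.012 m and (angle between the x axis of celadon_center and the x axis of case, either way round below 0.2 rad or angle between the x axis of celadon_center and the y axis of case, either way round below 0.2 rad) and horizontal distance between ochre_center and ochre_place below 0.012 m and (angle between the x axis of ochre_center and the x axis of case, either way round below 0.2 rad or angle between the x axis of ochre_center and the y axis of case, either way round below 0.2 rad) and horizontal distance between iron_center and iron_place below 0.012 m and (angle between the x axis of iron_center and the x axis of case, either way round below 0.2 rad or angle between the x axis of iron_center and the y axis of case, either way round below 0.2 rad) and value of joint lid above 1 rad), for 0.2 s.
3. the lid is shut and latched (value of joint lid below 0.04 rad and value of joint latch below 0.06 rad), for 0.3 s.
At the end, for the whole second after the job is handed in: Every coloured tile lies flat in the tray within 12 mm of the centre of its own place (in front of the chip of its colour), its sides within 0.2 rad of parallel to the case, all tiles at rest, and the lid is shut (below 0.04 rad) and held by the latch (latch back below 0.06 rad) (all of step 3 and horizontal distance between cobalt_center and cobalt_place below 0.012 m and angle between the z axis of each of cobalt_center, celadon_center, ochre_center, iron_center and the z axis of case, either way round below 0.1 rad and (angle between the x axis of cobalt_center and the x axis of case, either way round below 0.2 rad or angle between the x axis of cobalt_center and the y axis of case, either way round below 0.2 rad) and z of each of cobalt_center, celadon_center, ochre_center, iron_center in the frame of case below 0.033 m and horizontal distance between celadon_center and celadon_place below 0.012 m and (angle between the x axis of celadon_center and the x axis of case, either way round below 0.2 rad or angle between the x axis of celadon_center and the y axis of case, either way round below 0.2 rad) and horizontal distance between ochre_center and ochre_place below 0.012 m and (angle between the x axis of ochre_center and the x axis of case, either way round below 0.2 rad or angle between the x axis of ochre_center and the y axis of case, either way round below 0.2 rad) and horizontal distance between iron_center and iron_place below 0.012 m and (angle between the x axis of iron_center and the x axis of case, either way round below 0.2 rad or angle between the x axis of iron_center and the y axis of case, either way round below 0.2 rad) and linear speed of each of tile_cobalt, tile_celadon, tile_ochre, tile_iron, tile_spare1, tile_spare2 below 0.02 m/s); the robot touches nothing.
It fails at once if a tile is lifted more than 15 mm off the tray floor (z of any of cobalt_center, celadon_center, ochre_center, iron_center, spare1_center, spare2_center in the frame of case above 0.043 m).
It fails at once if a bystander (jug, bowl, scraper or rib) is moved more than 30 mm (distance of any of jug_center, bowl, scraper_center, rib_center from where it was at the start of the episode above 0.03 m).
Of tile_spare1, tile_spare2 only 1 to 2 are there at a start; the rules pass over those that are not, and their reading is None.
At some moment in a run one of tile_cobalt, tile_celadon, tile_ochre, tile_iron, tile_spare1, tile_spare2 may be knocked a few centimetres aside while the robot is not near it.
Once in a run the grip may slacken for a moment while it holds something.
It also fails if it takes over 210 s, if anything falls off the work surface, if the arm or the gripper's body presses on something with over 40 N, if the wrist force passes 120 N, or if a joint passes its speed limit or range.

ROBOT

A 6-joint arm with a two-finger parallel gripper is mounted at the origin on the work surface. World frame = base frame: x ahead of the robot, y to its left, z up, the work surface at z = 0. Lengths are in m, angles in rad, forces in N, time in s.
With the tool pointing down it reaches from about 0.225 to 0.875 m from the base axis. Payload 3.4 kg.
Tool frame: the origin (TCP) lies where the fingers leave the gripper's body, on its centre line; the fingertips stand 73 mm ahead of it and the grasp point (between the pads) lies 54 mm ahead of it (manip.grip_point_offset is the distance from the TCP to the grasp point, in m); z points along the fingers, y is the line along which they close (so a half turn about z gives the same grasp; the last joint's range is limited). The gripper opens to 85 mm and grips with 20 to 120 N. Pads are 22 mm wide; open, the fingers measure 114 mm over their backs; the gripper's body (76 mm by 85 mm) begins 54 mm behind the grasp point. The pads swing forward as they close: fully open they stand 13 mm farther back than shut.
Start: joints at [1.167, 0.276, 1.505, -0, 1.361, -0.121], TCP at [0.16, 0.552, 0.304] pointing down, gripper open.
Joint ranges: [-2.89, 2.89], [-0.75, 2.08], [0.22, 2.7], [-1.18, 4.32], [0.11, 2.71], [-2.7, 2.7]. Speed limits (rad/s): [2.57, 2.57, 3.14, 3.14, 3.14, 3.14].

INTERFACE

Orientations are given as a unit quaternion [w, x, y, z].
In Python, from rig import sensors, cams, manip, spotter gives the robot as it stands.
- The arm moves only by the tool drive_tool, never from a script. Its argument "targets" is a list of rows, each a list of 4 numbers: the shift along the world's x, y, z in m, then the turn about the world's z in degrees. In form: [[dx, dy, dz, spin], ...]. A call has exactly 5 rows; each row shifts and turns the commanded pose from where the row before left it; what a row does not reach is not made up. A row lasts 1/8 s, in which the tool goes at most 62.5 mm and 10.7 degrees, less where a joint would pass 70% of its speed; a pose out of reach is approached as far as the arm can. A call is refused whole if a number of a shift passes 0.0625 or a number of a turn 10.7, either way. A call with a gripper value outside its range is refused whole. "jaw" is the finger opening in m, from 0 to 0.0854, set as the call begins (left out, the last holds). The fingers move at their own pace and stop on an object; "force" is the grip in N (left out, the last holds). Time passes only in rows, so rows that do not move let the fingers close, or fill a call up. It gives the time, the measured TCP pose, the force and the opening at its end, in the units of the state.
- sensors.get_state(): the state, without advancing time (a new reading comes with each control period).
- cams.get_image(name): name is "scene" or "top" or "wrist"; returns a dict with "color" (480x640x3 uint8, red, green, blue), "intrinsics" (3x3 intrinsics, pixels), "R" (3x3) and "t" (3): a world point X has camera coordinates R X + t. Camera axes: x right, y down, z forward; pixel columns grow to the right and rows downward; lengths in m; the calibration is good to about 2 mm. A picture is of the moment at which its call begins. There is no depth.
- manip.sign_off(): hands the job in, once; it reports no verdict.
Trained networks look in the newest picture that a camera, given by its name, has taken for a name from the list of things; names that differ only in an ending like _2 or _b are one class to them, and where a whole thing is asked for, a point or a joint stands for the part that bears it (a point fixed in the world has none). Each returns a list of dicts, best first, with "score" (0 to 1); they miss things now and then, are a little off and sometimes report something else, mostly with a low value. They report only what shows in the picture. A call takes as long as a camera call.
- spotter.find_in(query, camera): "point" ([x, y, z] in m, in world coordinates, good to about 4 mm: the middle of the surface that is visible of it).
- spotter.landmark_of(query, camera): "point" ([x, y, z] in m, in world coordinates, good to about 4 mm: a listed point, or the origin of a listed thing).
The state is a dict: "clock": time; "qpos": joint angles; "qd": joint speeds; "effort": joint torques, N m; "position": TCP position; "ee_rot": TCP orientation; "contact_force": force on the tool from outside, world axes, zero at the start; "moment": the same for the moment, N m; "width": finger opening in m.
Only numpy, scipy, OpenCV 4.12 (cv2) and the standard library are available. Lean on these libraries where they do the work, as an engineer would, in place of code of your own. Each camera call takes 0.05 s, during which the arm holds its last target. There are 200 camera calls.

## Working session

There is one attempt and no reset: what is moved stays moved. The work goes in short steps, Python scripts to look and compute and a tool call to move; the robot and the scene stay as the last step left them, time stands still between calls to the robot, and variables do not carry over. Pictures are saved under pics/ and viewed, on a budget of 14 in all, crops included, one or two more only if the job needs it, and the job is handed in when it is done.

Besides the shell and the picture viewer there is one more tool, called in YAML: its name, and indented under it one key for each argument. drive_tool: Moves the arm, as the interface text tells. Its arguments: {"type":"object","properties":{"targets":{"type":"array","items":{"type":"array","items":{"type":"number"}}},"jaw":{"type":"number"},"force":{"type":"number"}},"required":["targets"]}

```bash
ls; mkdir -p pics; cat > h.py <<'E'
import numpy as np, cv2
from rig import sensors, cams, manip, spotter
def snap(cam,fn=None):
    im=cams.get_image(cam)
    if fn: cv2.imwrite('pics/'+fn,im['color'][:,:,::-1])
    return im
def proj(im,P):
    c=im['R']@np.asarray(P,float)+im['t']; p=im['intrinsics']@c; return p[:2]/p[2]
def ray(im,uv,z):
    d=np.linalg.inv(im['intrinsics'])@np.array([uv[0],uv[1],1.]); R=im['R']; o=-R.T@im['t']; d=R.T@d
    return o+d*(z-o[2])/d[2]
E
python3 - <<'E'
from h import *
for c in ['top','scene']:
    snap(c,c+'1.png')
    for q in ['case','tray_center','lid_hinge','latch_tab','cobalt_center','celadon_center','ochre_center','iron_center','spare1_center','cobalt_place','celadon_place','ochre_place','iron_place','lid_front','jug_center','bowl','scraper_center','rib_center']:
        print(c,q,[(np.round(r['point'],3).tolist(),round(r['score'],2)) for r in spotter.landmark_of(q,c)[:2]])
s=sensors.get_state();print({k:np.round(v,3) for k,v in s.items()})
E
```

```text
pics
top case [([0.558, 0.072, -0.004], 0.63)]
top tray_center []
top lid_hinge []
top latch_tab [([0.438, 0.06, 0.022], 0.56)]
top cobalt_center []
top celadon_center []
top ochre_center []
top iron_center []
top spare1_center []
top cobalt_place []
top celadon_place []
top ochre_place []
top iron_place []
top lid_front [([0.48, 0.067, 0.058], 0.72)]
top jug_center [([0.459, -0.447, 0.083], 0.83)]
top bowl [([0.613, 0.39, -0.003], 0.56)]
top scraper_center [([0.436, 0.374, 0.01], 0.66)]
top rib_center [([0.621, -0.388, 0.002], 0.58)]
scene case [([0.554, 0.068, -0.004], 0.78)]
scene tray_center [([0.553, 0.069, -0.001], 0.19)]
scene lid_hinge [([0.646, 0.076, 0.029], 0.76), ([0.582, 0.104, 0.024], 0.46)]
scene latch_tab [([0.431, 0.067, 0.027], 0.51)]
scene cobalt_center []
scene celadon_center []
scene ochre_center []
scene iron_center []
scene spare1_center []
scene cobalt_place []
scene celadon_place [([0.584, 0.105, 0.022], 0.65)]
scene ochre_place [([0.479, 0.068, 0.059], 0.67), ([0.59, 0.043, 0.027], 0.6)]
scene iron_place [([0.594, -0.021, 0.032], 0.56)]
scene lid_front []
scene jug_center [([0.463, -0.448, 0.086], 0.71), ([0.61, 0.39, 0.0], 0.68)]
scene bowl [([0.611, 0.388, 0.002], 0.85), ([0.433, 0.066, 0.023], 0.63)]
scene scraper_center [([0.615, 0.39, -0.002], 0.21)]
scene rib_center [([0.62, -0.389, 0.002], 0.74)]
{'clock': np.float64(1.9), 'qpos': array([ 1.167,  0.276,  1.505,  0.   ,  1.361, -0.121]), 'qd': array([ 0.001,  0.001,  0.002,  0.001, -0.001, -0.002]), 'effort': array([  0.   , -41.665, -24.61 ,  -0.   ,   0.   ,  -0.   ]), 'position': array([0.16 , 0.552, 0.304]), 'ee_rot': array([0.   , 0.141, 0.99 , 0.   ]), 'contact_force': array([ 0.821, -0.032,  0.643]), 'moment': array([-0.039, -0.019, -0.015]), 'width': np.float64(0.085)}
```

View pics/top1.png

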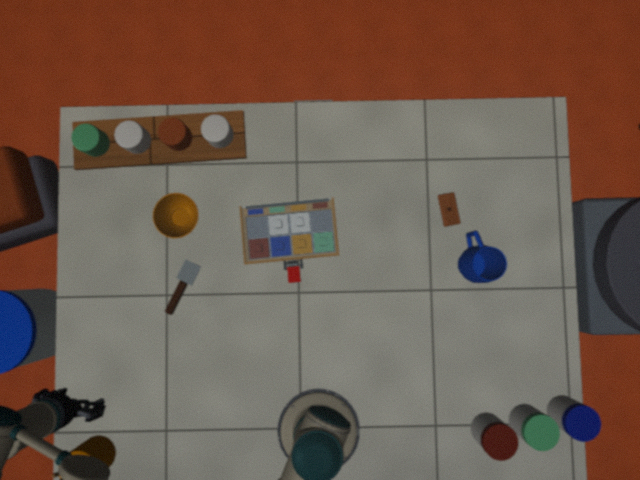

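View pics/scene1.png

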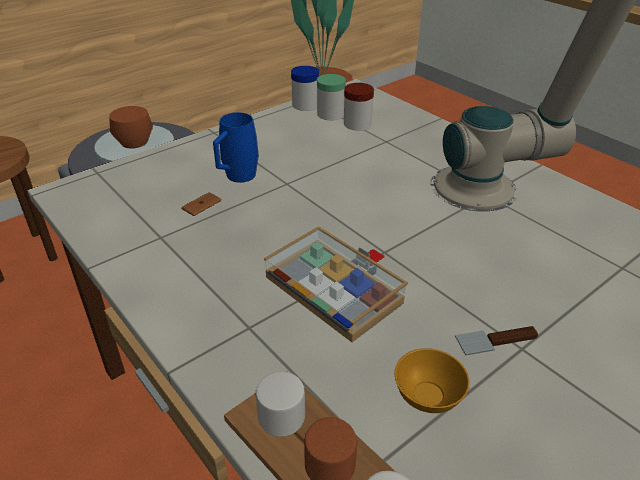

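The near row (left to right) reads iron, cobalt, ochre, celadon. The chips on the far ledge read blue, green, ochre, iron. The spares sit in the two middle far squares, at about (278,225) and (300,223), and the case is yawed about +5°. I'll move above the case for a closer look and solve the slide order at the same time.

drive_tool:
  targets:
    - [0.032,-0.048,0,2.2]
    - [0.032,-0.048,0,2.2]
    - [0.032,-0.048,0,2.2]
    - [0.032,-0.048,0,2.2]
    - [0.032,-0.048,0,2.2]
  jaw: 0.0

```text
clock: 2.52
position: [0.3213, 0.3106, 0.3042]
ee_rot: [0.0, 0.045, 0.999, 0.0]
contact_force: [1.7, 0.1, 0.8]
width: 0.0
```

drive_tool:
  targets:
    - [0.032,-0.048,0,2.2]
    - [0.032,-0.048,0,2.2]
    - [0.032,-0.048,0,2.2]
    - [0.032,-0.048,0,2.2]
    - [0.032,-0.048,0,2.2]

```text
clock: 3.15
position: [0.4813, 0.0705, 0.3042]
ee_rot: [0.0, -0.051, 0.999, 0.0]
contact_force: [0.9, 0.5, 0.6]
width: 0.0002
```

```bash
python3 - <<'E'
from h import *
im=snap('wrist','w1.png'); s=sensors.get_state()
print(np.round(s['position'],4),np.round(s['ee_rot'],4),s['clock'],s['contact_force'])
print('cam pos',-im['R'].T@im['t'],'axes',np.round(im['R'],2).tolist(),im['intrinsics'].tolist())
for q in ['case','latch_tab','lid_front','lid_hinge','cobalt_center','celadon_center','ochre_center','iron_center','spare1_center']:
    print(q,[(np.round(r['point'],3).tolist(),round(r['score'],2)) for r in spotter.landmark_of(q,'wrist')[:2]])
# puzzle: cost = number of grips (a gripped tile may travel several squares)
import heapq
# index 0-3 far A..D, 4-7 near
st='_WW_ICOG'
nb={i:[j for j in range(8) if (abs(i%4-j%4)+abs(i//4-j//4))==1] for i in range(8)}
pq=[(0,0,st,[])];seen={}
while pq:
    c,l,s,p=heapq.heappop(pq)
    if s in seen: continue
    seen[s]=1
    if s[:4]=='CGOI': print(c,l,p,s);break
    for i in range(8):
        if s[i]=='_':continue
        reach={i:[i]};q=[i]
        while q:
            a=q.pop(0)
            for b in nb[a]:
                if s[b]=='_' and b not in reach: reach[b]=reach[a]+[b];q.append(b)
        for b,path in reach.items():
            if b==i: continue
            t=list(s);t[b],t[i]=t[i],'_'
            heapq.heappush(pq,(c+1,l+len(path)-1,''.join(t),p+[(s[i],path)]))
E
```

```text
[0.4859 0.0646 0.3041] [ 0.0027 -0.0497  0.9988 -0.0036] 3.2 [ 3.94190084 -3.67617111  0.49697385]
cam pos [0.41664915 0.06456548 0.37454848] axes [[-0.1, 0.99, 0.0], [0.96, 0.1, 0.26], [0.26, 0.03, -0.97]] [[417.6718796858283, 0.0, 312.5786914220659], [0.0, 417.6718796858283, 245.6009666912312], [0.0, 0.0, 1.0]]
case [([0.559, 0.071, -0.003], 0.91)]
latch_tab [([0.43, 0.061, 0.021], 0.67), ([0.558, 0.072, -0.006], 0.32)]
lid_front [([0.484, 0.065, 0.055], 0.85), ([0.61, 0.392, -0.001], 0.22)]
lid_hinge []
cobalt_center []
celadon_center []
ochre_center []
iron_center []
spare1_center []
11 16 [('G', [7, 3]), ('O', [6, 7]), ('W', [1, 0]), ('C', [5, 1]), ('I', [4, 5, 6]), ('W', [0, 4]), ('C', [1, 0]), ('W', [2, 1, 5]), ('G', [3, 2, 1]), ('I', [6, 2, 3]), ('O', [7, 6, 2])] CGOIWW__
```

View pics/w1.png

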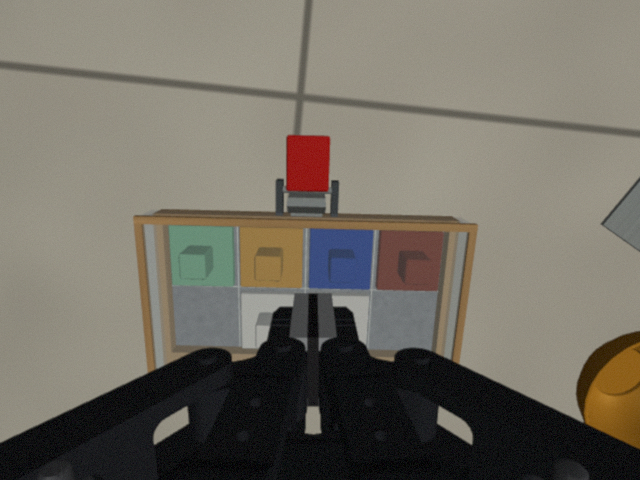

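The wrist view shows the red tab at (287..329, 136..191), the lid front corners at (134,218) and (476,225), and the grid crossings at about (240,290), (306,290) and (373,291). I'll fit the case pose from these.

```bash
python3 - <<'E'
from h import *
from scipy.optimize import least_squares
im=snap('wrist')
g=cv2.imread('pics/w1.png')
im2=cv2.cvtColor(im['color'],cv2.COLOR_RGB2BGR); cv2.imwrite('pics/w1b.png',im2)
m=cv2.inRange(im2,(0,0,150),(60,60,255)); ys,xs=np.nonzero(m); print('tab box',cv2.minAreaRect(np.c_[xs,ys].astype(np.float32)), s:=sensors.get_state()['position'])
for n,(uv,z) in {'lfL':((134,218),.055),'lfR':((476,225),.055),'g-62':((239,289),.008),'g0':((306,290),.008),'g62':((373,291),.008),'t1':((287,136),.024),'t2':((328,136),.024),'t3':((330,191),.024),'t4':((286,191),.024)}.items():
    print(n,np.round(ray(im,uv,z),4))
C={'a':((134,218),(-.074,-.131,.055)),'b':((476,225),(-.074,.131,.055)),'c':((239,289),(0,-.062,.008)),'d':((306,290),(0,0,.008)),'e':((373,291),(0,.062,.008))}
def f(p):
    c,s=np.cos(p[2]),np.sin(p[2]); r=[]
    for uv,X in C.values(): r+=list(proj(im,[p[0]+c*X[0]-s*X[1],p[1]+s*X[0]+c*X[1],X[2]])-uv)
    return r
r=least_squares(f,[.556,.07,.1]); print(r.x,np.round(r.fun,1))
E
```

```text
tab box ((304.7232971191406, 164.47659301757812), (38.783935546875, 50.08388900756836), 2.544804573059082) [0.47991272 0.07321336 0.30410183]
lfL [ 0.4929 -0.0639  0.055 ]
lfR [0.4712 0.202  0.055 ]
g-62 [0.5623 0.0138 0.008 ]
g0 [0.5569 0.0762 0.008 ]
g62 [0.5515 0.1387 0.008 ]
t1 [0.4196 0.0474 0.024 ]
t2 [0.4162 0.0805 0.024 ]
t3 [0.4604 0.0871 0.024 ]
t4 [0.4642 0.0504 0.024 ]
[0.55616668 0.07567113 0.08341486] [ 3.8  1.  -2.5  0.1  0.2 -0.9 -0.5 -0.8 -1.2 -0.6]
```

drive_tool:
  targets:
    - [-0.025,-0.005,0,0]
    - [-0.025,-0.004,0,0]
    - [0,0,-0.06,0]
    - [0,0,-0.06,0]
    - [0,0,-0.055,0]

```text
clock: 4.32
position: [0.4302, 0.0638, 0.1279]
ee_rot: [0.001, -0.051, 0.999, 0.0]
contact_force: [-0.2, 0.0, 0.0]
width: 0.0002
```

drive_tool:
  targets:
    - [0,0,-0.02,0]
    - [0,0,-0.01,0]
    - [0,0,-0.008,0]
    - [0,0,-0.005,0]
    - [0,0,0,0]

```text
clock: 4.95
position: [0.4294, 0.0634, 0.0883]
ee_rot: [-0.001, -0.051, 0.999, 0.0]
contact_force: [-8.8, 0.3, 23.9]
width: 0.0002
```

```bash
python3 - <<'E'
from h import *
s=sensors.get_state(); print(s['position'],s['contact_force'],s['clock'])
snap('scene')
for q in ['lid_front','lid_hinge','latch_tab','cobalt_center','case']: print(q,[(np.round(r['point'],3).tolist(),round(r['score'],2)) for r in spotter.landmark_of(q,'scene')[:2]])
E
```

```text
[0.42936969 0.06343108 0.08825055] [-8.76404457  0.29108281 23.90802315] 4.95
lid_front [([0.514, 0.071, 0.135], 0.75)]
lid_hinge [([0.647, 0.077, 0.025], 0.59)]
latch_tab []
cobalt_center []
case [([0.549, 0.07, -0.004], 0.69), ([0.517, 0.069, 0.134], 0.68)]
```

drive_tool:
  targets:
    - [0,0,0.02,0]
    - [0,0,0.06,0]
    - [0,0,0.06,0]
    - [0,0,0.06,0]
    - [0.05,0.002,0.03,-0.5]

```text
clock: 5.88
position: [0.4797, 0.0654, 0.3215]
ee_rot: [0.004, -0.046, 0.999, -0.0]
contact_force: [1.8, 0.4, 0.0]
width: -0.0002
```

drive_tool:
  targets:
    - [0.04,0.002,0.02,-0.5]
    - [0.05,0.004,0.02,0]
    - [0,0,0.02,0]
    - [0,0,0,0]
    - [0,0,0,0]
  jaw: 0.042

```text
clock: 6.5
position: [0.5698, 0.0712, 0.3758]
ee_rot: [0.0, -0.042, 0.999, 0.0]
contact_force: [-0.3, -0.3, 0.6]
width: 0.042
```

```bash
python3 - <<'E'
from h import *
im=snap('wrist','w2.png'); s=sensors.get_state()
print(np.round(s['position'],4),np.round(s['ee_rot'],4),s['clock'],s['width'])
for q in ['case','tray_center','cobalt_center','celadon_center','ochre_center','iron_center','spare1_center']:
    print(q,[(np.round(r['point'],3).tolist(),round(r['score'],2)) for r in spotter.landmark_of(q,'wrist')[:2]])
snap('scene')
for q in ['lid_front','lid_hinge']: print(q,[(np.round(r['point'],3).tolist(),round(r['score'],2)) for r in spotter.landmark_of(q,'scene')[:2]])
E
```

```text
[0.5696 0.0712 0.3755] [-3.000e-04 -4.190e-02  9.991e-01  0.000e+00] 6.55 0.042073335291710486
case []
tray_center [([0.556, 0.068, 0.009], 0.92)]
cobalt_center [([0.526, 0.094, 0.03], 0.82)]
celadon_center [([0.531, -0.024, 0.023], 0.77), ([0.696, 0.084, 0.18], 0.26)]
ochre_center [([0.531, 0.036, 0.028], 0.6)]
iron_center [([0.516, 0.163, 0.028], 0.8), ([0.528, 0.037, 0.029], 0.17)]
spare1_center [([0.56, 0.072, -0.003], 0.72), ([0.588, 0.043, 0.03], 0.69)]
lid_front [([0.696, 0.084, 0.181], 0.62)]
lid_hinge [([0.646, 0.076, 0.028], 0.64)]
```

View pics/w2.png

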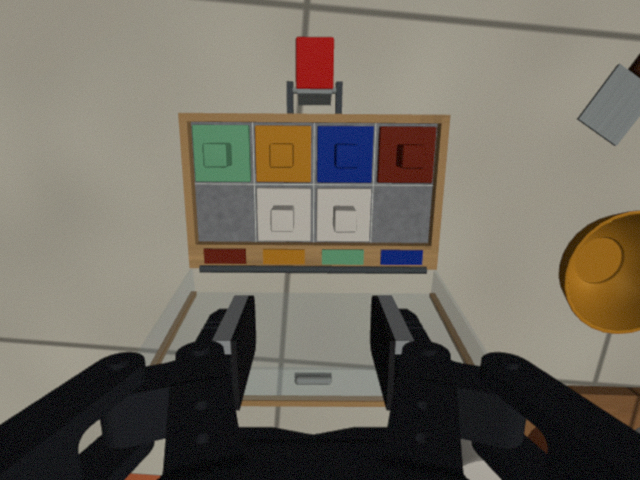

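The lid stands open and the tray is in clear view. The near outer corners are at (179,115) and (449,116), the grid crossings at (254,184), (315,184) and (376,185), and the chips at (225,256), (284,256), (343,257) and (401,257). Next is a pose fit, plus tile lug positions by colour.

```bash
cat >> h.py <<'E'
from scipy.optimize import least_squares
def fit(im,C,p0=(.557,.072,.085)):
    def f(p):
        c,s=np.cos(p[2]),np.sin(p[2]); r=[]
        for uv,X in C: r+=list(proj(im,[p[0]+c*X[0]-s*X[1],p[1]+s*X[0]+c*X[1],X[2]])-uv)
        return r
    r=least_squares(f,p0,loss='soft_l1'); return r.x,np.round(r.fun,1)
def toworld(P,xy):
    c,s=np.cos(P[2]),np.sin(P[2]); return np.array([P[0]+c*xy[0]-s*xy[1],P[1]+s*xy[0]+c*xy[1]])
def tocase(P,xy):
    c,s=np.cos(P[2]),np.sin(P[2]); d=np.asarray(xy[:2])-P[:2]; return np.array([c*d[0]+s*d[1],-s*d[0]+c*d[1]])
E
python3 - <<'E'
from h import *
im=cams.get_image('wrist')
z=.022
C=[((179,115),(-.07,-.132,z)),((449,116),(-.07,.132,z)),((254,184.5),(0,-.062,.008)),((315,184.5),(0,0,.008)),((376,185),(0,.062,.008)),
((225,256),(.074,-.093,z)),((284,256),(.074,-.031,z)),((343,257),(.074,.031,z)),((401,257),(.074,.093,z))]
P,r=fit(im,C); print('case',P,r)
bgr=im['color'][:,:,::-1]; hsv=cv2.cvtColor(np.ascontiguousarray(bgr),cv2.COLOR_BGR2HSV)
for n,uv in {'G':(222,153),'O':(284,153),'C':(345,154),'I':(406,154),'Wc':(284,215),'Wb':(343,215)}.items():
    m=np.zeros((482,642),np.uint8); im2=np.ascontiguousarray(bgr).copy()
# slab outlines read off by eye: (left,right,top,bottom)
for n,(l,r_,t,b) in {'G':(193,251,124,183),'O':(255,312,124,183),'C':(317,374,124,184),'I':(377,435,125,184),'Wc':(257,312,187,243),'Wb':(317,371,187,243)}.items():
    print(n,np.round(tocase(P,ray(im,((l+r_)/2,(t+b)/2),.018))*1000,1))
E
```

```text
case [0.55785554 0.07274455 0.07634701] [-0.6 -1.6  1.5 -0.7  0.7  0.1 -1.   0.5 -2.8  0.4  0.7  0.2  0.2  0.5
 -0.2 -0.1  0.2  0.2]
G [-32.1 -92.5]
O [-32.5 -30.8]
C [-32.4  31.3]
I [-32.3  92. ]
Wc [ 30.1 -30.5]
Wb [29.7 31.5]
```

drive_tool:
  targets:
    - [-0.018,-0.047,-0.03,-0.3]
    - [-0.019,-0.046,-0.03,0]
    - [0,0,-0.06,0]
    - [0,0,-0.06,0]
    - [0,0,-0.04,0]
  jaw: 0.042

```text
clock: 7.72
position: [0.5323, -0.0219, 0.1535]
ee_rot: [-0.001, -0.039, 0.999, 0.0]
contact_force: [-0.7, 0.6, -0.4]
width: 0.0422
```

drive_tool:
  targets:
    - [0,0,-0.03,0]
    - [0,0,-0.02,0]
    - [0,0,-0.007,0]
    - [0,0,0,0]
    - [0,0,0,0]

```text
clock: 8.35
position: [0.5342, -0.0219, 0.0999]
ee_rot: [0.001, -0.039, 0.999, -0.0]
contact_force: [-0.5, 1.0, -0.2]
width: 0.0417
```

drive_tool:
  targets:
    - [0,0,0,0]
    - [0,0,0,0]
    - [0,0,0,0]
    - [0,0,0,0]
    - [0,0,0,0]
  jaw: 0.0
  force: 30

```text
clock: 8.98
position: [0.5342, -0.022, 0.1]
ee_rot: [0.001, -0.039, 0.999, -0.0]
contact_force: [-0.9, 0.1, 5.5]
width: 0.0213
```

drive_tool:
  targets:
    - [0.02,0.0014,0,0]
    - [0.021,0.0014,0,0]
    - [0.0205,0.0014,0,0]
    - [0,0,0,0]
    - [0,0,0,0]

```text
clock: 9.6
position: [0.5965, -0.0176, 0.0998]
ee_rot: [0.002, -0.039, 0.999, -0.0]
contact_force: [3.1, 0.5, 3.6]
width: 0.0215
```

drive_tool:
  targets:
    - [0,0,0,0]
    - [0,0,0,0]
    - [0,0,0.035,0]
    - [-0.032,0.028,0.005,0]
    - [-0.035,0.029,0,0]
  jaw: 0.042

```text
clock: 10.22
position: [0.527, 0.0396, 0.139]
ee_rot: [-0.0, -0.039, 0.999, 0.0]
contact_force: [-0.2, 0.2, -0.2]
width: 0.0418
```

```bash
python3 - <<'E'
from h import *
s=sensors.get_state();print(s['position'],s['contact_force'])
im=snap('wrist','w3.png')
E
```

```text
[0.52704639 0.03961696 0.13901651] [-0.16696758  0.23395477 -0.21817196]
```

View pics/w3.png

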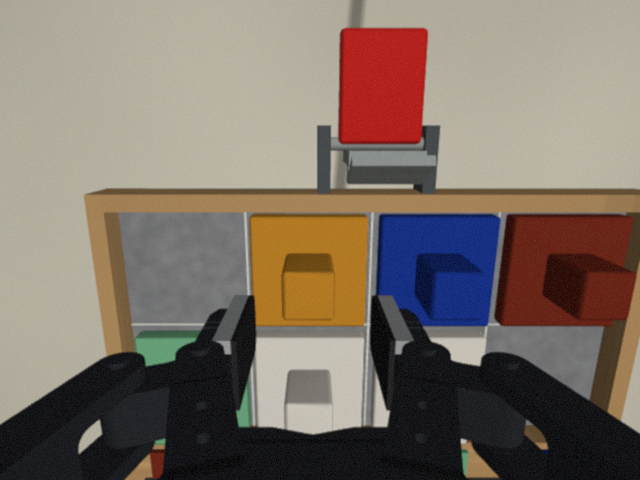

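G sits in far D. Continuing with O from near C to near D, then W from far B to far A.

drive_tool:
  targets:
    - [0.001,0,-0.02,0]
    - [0.001,0,-0.019,0]
    - [0,0,0,0]
    - [0,0,0,0]
    - [0,0,0,0]

```text
clock: 10.9
position: [0.5303, 0.0393, 0.1006]
ee_rot: [0.001, -0.039, 0.999, -0.0]
contact_force: [0.8, 0.4, 0.1]
width: 0.0419
```

drive_tool:
  targets:
    - [0,0,0,0]
    - [0,0,0,0]
    - [0.0016,-0.02,0,0]
    - [0.0016,-0.021,0,0]
    - [0.0016,-0.0205,0,0]
  jaw: 0.0

```text
clock: 11.52
position: [0.5351, -0.0216, 0.1006]
ee_rot: [0.001, -0.039, 0.999, 0.001]
contact_force: [-0.5, 5.0, 4.3]
width: 0.0218
```

drive_tool:
  targets:
    - [0,0,0,0]
    - [0,0,0,0]
    - [0,0,0.04,0]
    - [0.021,0.055,0,0]
    - [0.021,0.055,0,0]
  jaw: 0.042

```text
clock: 12.15
position: [0.5773, 0.0892, 0.1406]
ee_rot: [0.001, -0.039, 0.999, 0.0]
contact_force: [1.6, -0.5, -0.3]
width: 0.0417
```

drive_tool:
  targets:
    - [0.01,0.018,0,0]
    - [0,0,-0.02,0]
    - [0,0,-0.019,0]
    - [0,0,0,0]
    - [0,0,0,0]

```text
clock: 12.78
position: [0.5869, 0.1058, 0.1013]
ee_rot: [0.0, -0.039, 0.999, -0.0]
contact_force: [0.5, 0.3, 0.7]
width: 0.0421
```

drive_tool:
  targets:
    - [0,0,0,0]
    - [0,0,0,0]
    - [-0.0016,0.02,0,0]
    - [-0.0016,0.021,0,0]
    - [-0.002,0.0208,0,0]
  jaw: 0.0

```text
clock: 13.4
position: [0.5822, 0.1683, 0.102]
ee_rot: [0.001, -0.04, 0.999, -0.001]
contact_force: [0.4, -4.8, 7.3]
width: 0.0215
```

drive_tool:
  targets:
    - [0,0,0,0]
    - [0,0,0,0]
    - [0,0,0.04,0]
    - [-0.028,-0.033,0,0]
    - [-0.029,-0.034,0,0]
  jaw: 0.042

```text
clock: 14.02
position: [0.524, 0.1003, 0.141]
ee_rot: [0.0, -0.039, 0.999, 0.0]
contact_force: [-0.8, -1.2, -0.3]
width: 0.0418
```

drive_tool:
  targets:
    - [0,0,0,0]
    - [0,0,-0.02,0]
    - [0,0,-0.02,0]
    - [0,0,0,0]
    - [0,0,0,0]

```text
clock: 14.65
position: [0.5253, 0.1011, 0.1012]
ee_rot: [0.0, -0.039, 0.999, 0.0]
contact_force: [-0.5, 0.1, 0.4]
width: 0.0418
```

drive_tool:
  targets:
    - [0,0,0,0]
    - [0,0,0,0]
    - [0.0205,0.0016,0,0]
    - [0.0205,0.0016,0,0]
    - [0.0208,0.0016,0,0]
  jaw: 0.0

```text
clock: 15.28
position: [0.5865, 0.1056, 0.1018]
ee_rot: [0.0, -0.039, 0.999, 0.0]
contact_force: [0.0, 0.2, -1.4]
width: 0.0212
```

drive_tool:
  targets:
    - [0,0,0,0]
    - [0,0,0,0]
    - [0,0,0.038,0]
    - [-0.034,0.029,0,0]
    - [-0.034,0.028,0,0]
  jaw: 0.042

```text
clock: 15.9
position: [0.5168, 0.1627, 0.1393]
ee_rot: [-0.0, -0.039, 0.999, 0.0]
contact_force: [-0.7, 0.3, 0.1]
width: 0.042
```

```bash
cat > chk.py <<'E'
from h import *
P=np.array([.5575,.0725,.078])
for cam in ['wrist','scene','top']:
    snap(cam)
    o=[]
    for q in ['cobalt_center','celadon_center','ochre_center','iron_center','spare1_center']:
        o.append(q[:3]+str([((tocase(P,r['point'])*1000).round().astype(int).tolist(),int(r['point'][2]*1000),round(r['score'],1)) for r in spotter.landmark_of(q,cam)[:3] if r['score']>.4]))
    print(cam,' '.join(o))
print(sensors.get_state()['clock'])
E
python3 chk.py
```

```text
wrist cob[] cel[] och[] iro[([-34, 93], 27, 0.8)] spa[([27, -35], 29, 0.7)]
scene cob[] cel[] och[([-33, -95], 27, 0.6)] iro[([-31, 87], 27, 0.8)] spa[([78, 313], -2, 0.6)]
top cob[([35, 30], 24, 0.8)] cel[([30, -95], 27, 0.8), ([27, 98], 28, 0.5)] och[([-31, -96], 28, 0.6)] iro[([-31, 91], 28, 0.5)] spa[([27, -31], 28, 0.7), ([27, 99], 28, 0.7)]
16.8
```

drive_tool:
  targets:
    - [0.001,0,-0.02,0]
    - [0.001,0,-0.019,0]
    - [0,0,0,0]
    - [0,0,0,0]
    - [0,0,0,0]

```text
clock: 17.42
position: [0.5209, 0.1626, 0.1008]
ee_rot: [0.001, -0.039, 0.999, 0.0]
contact_force: [0.4, 0.7, -0.3]
width: 0.0423
```

drive_tool:
  targets:
    - [0,0,0,0]
    - [0,0,0,0]
    - [0.0024,-0.03,0,0]
    - [0.0024,-0.031,0,0]
    - [0.0024,-0.031,0,0]
  jaw: 0.0

```text
clock: 18.05
position: [0.5281, 0.0706, 0.1007]
ee_rot: [0.001, -0.039, 0.999, 0.001]
contact_force: [0.9, 3.7, 3.2]
width: 0.0215
```

drive_tool:
  targets:
    - [0.0013,-0.016,0,0]
    - [0.0012,-0.0155,0,0]
    - [0,0,0,0]
    - [0,0,0,0]
    - [0,0,0,0]

```text
clock: 18.68
position: [0.5307, 0.0381, 0.1007]
ee_rot: [0.001, -0.04, 0.999, -0.001]
contact_force: [-0.7, -3.5, 5.3]
width: 0.0212
```

drive_tool:
  targets:
    - [0,0,0,0]
    - [0,0,0,0]
    - [0,0,0.038,0]
    - [0.018,0.042,0,0]
    - [0.018,0.043,0,0]
  jaw: 0.042

```text
clock: 19.3
position: [0.5666, 0.1247, 0.1384]
ee_rot: [0.0, -0.039, 0.999, 0.0]
contact_force: [0.5, 0.7, 0.4]
width: 0.0419
```

drive_tool:
  targets:
    - [0.017,0.043,0,0]
    - [0,0,0,0]
    - [0,0,-0.02,0]
    - [0,0,-0.018,0]
    - [0,0,0,0]

```text
clock: 19.92
position: [0.5813, 0.166, 0.0983]
ee_rot: [-0.002, -0.039, 0.999, -0.0]
contact_force: [-1.0, -0.3, 0.6]
width: 0.0421
```

drive_tool:
  targets:
    - [0,0.001,0.002,0]
    - [0,0,0,0]
    - [-0.02,-0.0014,0,0]
    - [-0.021,-0.0014,0,0]
    - [-0.0208,-0.0014,0,0]
  jaw: 0.0

```text
clock: 20.55
position: [0.5215, 0.1638, 0.1028]
ee_rot: [0.001, -0.039, 0.999, 0.0]
contact_force: [0.8, -0.6, -0.2]
width: 0.0212
```

drive_tool:
  targets:
    - [0,0,0,0]
    - [0,0,0,0]
    - [0,0,0.04,0]
    - [0.033,-0.028,0,0]
    - [0.034,-0.029,0,0]
  jaw: 0.042

```text
clock: 21.18
position: [0.5906, 0.1065, 0.1431]
ee_rot: [0.002, -0.04, 0.999, 0.0]
contact_force: [0.5, -0.2, 0.6]
width: 0.0418
```

drive_tool:
  targets:
    - [0,0,0,0]
    - [0,0,-0.02,0]
    - [0,0,-0.02,0]
    - [0,0,0,0]
    - [0,0,0,0]

```text
clock: 21.8
position: [0.5887, 0.1071, 0.1024]
ee_rot: [0.0, -0.039, 0.999, 0.0]
contact_force: [-0.6, -0.4, -0.4]
width: 0.0417
```

```bash
sed -i "s/\['wrist','scene','top'\]/['top']/" chk.py; python3 chk.py
```

```text
top cob[([36, 31], 26, 0.5)] cel[([32, -95], 28, 0.9)] och[([-32, -101], 29, 0.7)] iro[([-31, -32], 28, 0.6)] spa[([26, -29], 24, 0.5)]
22.1
```

drive_tool:
  targets:
    - [0,0,0,0]
    - [0,0,0,0]
    - [-0.0016,0.02,0,0]
    - [-0.0016,0.02,0,0]
    - [-0.0016,0.0206,0,0]
  jaw: 0.0

```text
clock: 22.72
position: [0.5836, 0.1683, 0.1023]
ee_rot: [0.0, -0.04, 0.999, -0.0]
contact_force: [0.6, -4.7, 5.1]
width: 0.0215
```

drive_tool:
  targets:
    - [0,0,0,0]
    - [0,0,0,0]
    - [0,0,0.04,0]
    - [0.002,-0.041,0,0]
    - [0.003,-0.041,0,0]
  jaw: 0.042

```text
clock: 23.35
position: [0.5885, 0.0851, 0.1421]
ee_rot: [0.0, -0.04, 0.999, 0.0]
contact_force: [0.2, 0.1, -0.5]
width: 0.0418
```

drive_tool:
  targets:
    - [0.002,-0.042,0,0]
    - [0,0,0,0]
    - [0,0,-0.02,0]
    - [0,0,-0.022,0]
    - [0,0,0,0]

```text
clock: 23.98
position: [0.5889, 0.0443, 0.0981]
ee_rot: [-0.002, -0.039, 0.999, 0.001]
contact_force: [-0.7, 0.4, 0.5]
width: 0.0419
```

```bash
python3 chk.py
```

```text
top cob[([28, -94], 26, 0.7), ([34, 93], 25, 0.5)] cel[([32, -94], 28, 0.8)] och[([-29, -98], 28, 0.8)] iro[([-30, -35], 30, 0.6)] spa[([28, -33], 28, 0.6)]
24.275
```

drive_tool:
  targets:
    - [0,0,0.002,0]
    - [0,0,0,0]
    - [-0.0016,0.02,0,0]
    - [-0.0016,0.021,0,0]
    - [-0.0016,0.0206,0,0]
  jaw: 0.0

```text
clock: 24.9
position: [0.5864, 0.1054, 0.1029]
ee_rot: [0.001, -0.04, 0.999, -0.001]
contact_force: [0.6, -4.3, 6.3]
width: 0.021
```

drive_tool:
  targets:
    - [0,0,0,0]
    - [-0.0205,-0.0016,0,0]
    - [-0.0205,-0.0016,0,0]
    - [-0.0215,-0.0016,0,0]
    - [0,0,0,0]

```text
clock: 25.52
position: [0.5217, 0.1013, 0.1028]
ee_rot: [-0.0, -0.039, 0.999, 0.001]
contact_force: [-2.4, -0.8, 9.1]
width: 0.0216
```

drive_tool:
  targets:
    - [0,0,0,0]
    - [0,0,0,0]
    - [0,0,0.04,0]
    - [0.023,-0.04,0,0]
    - [0.024,-0.04,0,0]
  jaw: 0.042

```text
clock: 26.15
position: [0.5708, 0.02, 0.1422]
ee_rot: [0.0, -0.04, 0.999, 0.0]
contact_force: [-0.4, 0.2, -0.4]
width: 0.0416
```

drive_tool:
  targets:
    - [0.023,-0.039,0,0]
    - [0,0,0,0]
    - [0,0,0,0]
    - [0,0,-0.02,0]
    - [0,0,0,0]

```text
clock: 26.78
position: [0.5912, -0.0174, 0.1205]
ee_rot: [-0.002, -0.04, 0.999, 0.001]
contact_force: [-0.4, -0.0, 0.1]
width: 0.042
```

```bash
python3 chk.py
```

```text
top cob[([32, 99], 25, 0.7)] cel[([30, -95], 26, 0.5)] och[([-32, -98], 27, 0.5)] iro[([-37, -33], 30, 0.7)] spa[([-37, 98], 30, 0.6)]
27.075
```

drive_tool:
  targets:
    - [0.004,0,-0.01,0]
    - [0,0,-0.01,0]
    - [0,0,0,0]
    - [0,0,0,0]
    - [0,0,0,0]

```text
clock: 27.7
position: [0.5973, -0.0189, 0.1021]
ee_rot: [0.0, -0.039, 0.999, 0.0]
contact_force: [-0.2, -0.2, -0.1]
width: 0.0418
```

drive_tool:
  targets:
    - [0,0,0,0]
    - [0,0,0,0]
    - [-0.0024,0.03,0,0]
    - [-0.0024,0.031,0,0]
    - [-0.0024,0.031,0,0]
  jaw: 0.0

```text
clock: 28.32
position: [0.5903, 0.0734, 0.1024]
ee_rot: [0.001, -0.039, 0.999, -0.0]
contact_force: [1.2, -0.8, 1.2]
width: 0.0209
```

drive_tool:
  targets:
    - [-0.0013,0.016,0,0]
    - [-0.0012,0.015,0,0]
    - [0,0,0,0]
    - [0,0,0,0]
    - [0,0,0,0]

```text
clock: 28.95
position: [0.5878, 0.1046, 0.1024]
ee_rot: [0.0, -0.038, 0.999, 0.001]
contact_force: [0.1, 4.9, 5.1]
width: 0.0211
```

drive_tool:
  targets:
    - [0,0,0,0]
    - [0,0,0,0]
    - [0,0,0.04,0]
    - [-0.028,-0.034,0,0]
    - [-0.028,-0.034,0,0]
  jaw: 0.042

```text
clock: 29.58
position: [0.5309, 0.0351, 0.142]
ee_rot: [0.0, -0.04, 0.999, -0.0]
contact_force: [-0.8, -0.1, 0.7]
width: 0.0418
```

```bash
python3 chk.py
```

```text
top cob[([34, 93], 28, 0.6)] cel[] och[([-30, -97], 28, 0.7)] iro[([-31, -36], 29, 0.4)] spa[([-34, 34], 28, 0.4)]
29.875
```

drive_tool:
  targets:
    - [0,0.0025,-0.02,0]
    - [0,0,-0.02,0]
    - [0,0,0,0]
    - [0,0,0,0]
    - [0,0,0,0]

```text
clock: 30.5
position: [0.5323, 0.0388, 0.1027]
ee_rot: [0.001, -0.039, 0.999, -0.0]
contact_force: [-0.1, 0.5, 0.2]
width: 0.0419
```

drive_tool:
  targets:
    - [0,0,0,0]
    - [0,0,0,0]
    - [0.02,0.0016,0,0]
    - [0.0205,0.0016,0,0]
    - [0.0205,0.0016,0,0]
  jaw: 0.0

```text
clock: 31.12
position: [0.5916, 0.0434, 0.1026]
ee_rot: [-0.001, -0.039, 0.999, 0.0]
contact_force: [-3.6, -0.9, 5.1]
width: 0.0213
```

drive_tool:
  targets:
    - [0,0,0,0]
    - [0.0016,-0.02,0,0]
    - [0.0016,-0.02,0,0]
    - [0.0016,-0.0205,0,0]
    - [0,0,0,0]

```text
clock: 31.75
position: [0.5967, -0.0194, 0.1025]
ee_rot: [-0.0, -0.039, 0.999, -0.001]
contact_force: [-1.1, -3.3, 5.4]
width: 0.0214
```

drive_tool:
  targets:
    - [0,0,0,0]
    - [0,0,0,0]
    - [0,0,0.04,0]
    - [-0.031,-0.003,0,0]
    - [-0.031,-0.002,0,0]
  jaw: 0.042

```text
clock: 32.38
position: [0.5345, -0.0216, 0.142]
ee_rot: [0.0, -0.04, 0.999, 0.0]
contact_force: [0.3, -0.3, 0.2]
width: 0.0422
```

```bash
python3 chk.py
```

```text
top cob[([35, 94], 25, 0.7)] cel[([29, 29], 29, 0.9)] och[([-33, -97], 29, 0.6)] iro[] spa[([-38, 32], 26, 0.6)]
32.675
```

drive_tool:
  targets:
    - [0,0,-0.02,0]
    - [0,0,-0.02,0]
    - [0,0,0,0]
    - [0,0,0,0]
    - [0,0,0,0]

```text
clock: 33.3
position: [0.5361, -0.0221, 0.1027]
ee_rot: [0.001, -0.039, 0.999, -0.0]
contact_force: [-1.0, 0.1, -0.4]
width: 0.042
```

drive_tool:
  targets:
    - [0,0,0,0]
    - [0,0,0,0]
    - [-0.0016,0.02,0,0]
    - [-0.0016,0.0205,0,0]
    - [-0.0016,0.0205,0,0]
  jaw: 0.0

```text
clock: 33.92
position: [0.5312, 0.0392, 0.1028]
ee_rot: [0.001, -0.04, 0.999, -0.001]
contact_force: [0.1, -5.1, 5.1]
width: 0.0213
```

drive_tool:
  targets:
    - [0,0,0,0]
    - [0.02,0.0016,0,0]
    - [0.0205,0.0016,0,0]
    - [0.0205,0.0016,0,0]
    - [0,0,0,0]

```text
clock: 34.55
position: [0.5923, 0.0444, 0.1021]
ee_rot: [0.001, -0.039, 0.999, 0.0]
contact_force: [0.8, -0.1, 3.3]
width: 0.0211
```

drive_tool:
  targets:
    - [0,0,0,0]
    - [0,0,0,0]
    - [0,0,0.04,0]
    - [0,0,0.06,0]
    - [-0.01,0.01,0.058,0]
  jaw: 0.042

```text
clock: 35.17
position: [0.5813, 0.0533, 0.2611]
ee_rot: [-0.0, -0.039, 0.999, -0.0]
contact_force: [0.4, 0.4, 0.3]
width: 0.0421
```

drive_tool:
  targets:
    - [-0.01,0.017,0.055,0]
    - [0,0,0.055,0]
    - [0,0,0,0]
    - [0,0,0,0]
    - [0,0,0,0]

```text
clock: 35.8
position: [0.5707, 0.0706, 0.3678]
ee_rot: [-0.002, -0.039, 0.999, 0.0]
contact_force: [-0.9, 0.9, -0.1]
width: 0.042
```

```bash
python3 - <<'E'
from h import *
s=sensors.get_state();print(s['position'],s['clock'])
im=snap('wrist','w4.png')
np.save('w4.npy',[im],allow_pickle=True)
E
```

```text
[0.57067851 0.07064473 0.36778996] 35.8
```

View pics/w4.png

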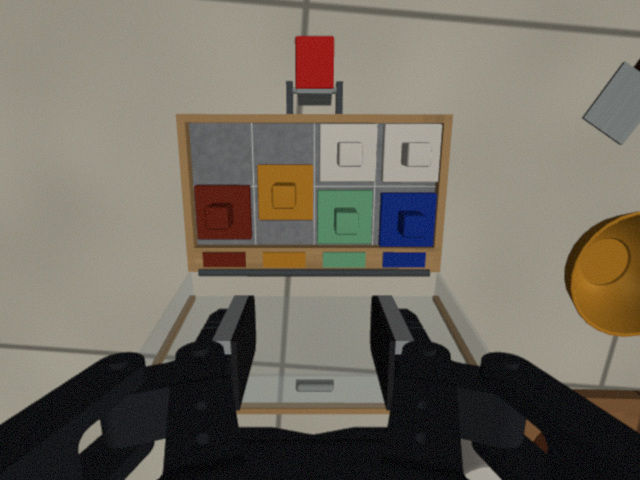

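The ochre tile is out of place: its slab spans (258..313, 164..220), too near the robot, after a knock or a slack grip. The other tiles sit well. I'll measure all four.

```bash
python3 - <<'E'
from h import *
im=cams.get_image('wrist')
z=.022
C=[((177,115),(-.07,-.132,z)),((452,115),(-.07,.132,z)),((253,185.5),(0,-.062,.008)),((315,185.5),(0,0,.008)),((376,186),(0,.062,.008)),
((224,259),(.074,-.093,z)),((284,260),(.074,-.031,z)),((344,260),(.074,.031,z)),((404,260),(.074,.093,z))]
P,r=fit(im,C); print('case',P,r)
for n,(l,r_,t,b) in {'I':(195,252,184,241),'O':(258,313,164,220),'G':(317,373,188,245),'C':(380,437,191,247)}.items():
    w=ray(im,((l+r_)/2,(t+b)/2),.018); print(n,np.round(tocase(P,w)*1000,1),np.round(w,4))
print(toworld(P,(.031,-.031)),sensors.get_state()['position'],sensors.get_state()['clock'])
E
```

```text
case [0.55735386 0.07271189 0.07481141] [-0.9 -0.8  1.2 -0.1  1.   0.9 -0.6  1.  -1.3  0.7  0.8  0.2  0.4 -0.7
 -0.  -0.5 -0.5 -0.4]
I [ 25.5 -92.6] [ 0.5897 -0.0178  0.018 ]
O [  4.4 -29.1] [0.5639 0.044  0.018 ]
G [29.3 31.4] [0.5843 0.1062 0.018 ]
C [31.8 96.5] [0.5818 0.1713 0.018 ]
[0.59058414 0.04411559] [0.57101752 0.07064005 0.36807381] 35.9
```

drive_tool:
  targets:
    - [-0.007,-0.027,-0.04,0]
    - [0,0,-0.06,0]
    - [0,0,-0.06,0]
    - [0,0,-0.06,0]
    - [0,0,-0.02,0]

```text
clock: 36.52
position: [0.5613, 0.0438, 0.125]
ee_rot: [-0.005, -0.039, 0.999, 0.0]
contact_force: [-1.3, -0.0, 1.5]
width: 0.0419
```

drive_tool:
  targets:
    - [0,0,-0.015,0]
    - [0,0,-0.012,0]
    - [0,0,0,0]
    - [0,0,0,0]
    - [0,0,0,0]

```text
clock: 37.15
position: [0.565, 0.0438, 0.1039]
ee_rot: [0.001, -0.039, 0.999, -0.0]
contact_force: [0.1, -0.2, -0.7]
width: 0.0419
```

drive_tool:
  targets:
    - [0,0,0,0]
    - [0,0,0,0]
    - [0,0,0,0]
    - [0.013,0.001,0,0]
    - [0.0135,0.001,0,0]
  jaw: 0.0
  force: 40

```text
clock: 37.78
position: [0.5773, 0.0451, 0.1043]
ee_rot: [-0.016, -0.04, 0.999, -0.0]
contact_force: [-21.8, -1.3, 28.2]
width: 0.0211
```

drive_tool:
  targets:
    - [0,0,0,0]
    - [0,0,0,0]
    - [0,0,0,0]
    - [0,0,0,0]
    - [0,0,0,0]

```text
clock: 38.4
position: [0.5888, 0.0458, 0.1037]
ee_rot: [-0.002, -0.039, 0.999, 0.0]
contact_force: [-5.2, -0.7, 10.2]
width: 0.0212
```

drive_tool:
  targets:
    - [0,0,0,0]
    - [0,0,0,0]
    - [0,0,0.04,0]
    - [0,-0.03,0,0]
    - [0,-0.032,0,0]
  jaw: 0.042

```text
clock: 39.02
position: [0.5914, -0.0165, 0.1432]
ee_rot: [0.001, -0.04, 0.999, -0.0]
contact_force: [0.1, 0.2, -0.7]
width: 0.0419
```

drive_tool:
  targets:
    - [-0.002,0,-0.02,0]
    - [0,0,-0.02,0]
    - [0,0,0,0]
    - [0,0,0,0]
    - [0,0,0,0]

```text
clock: 39.65
position: [0.5896, -0.0161, 0.1038]
ee_rot: [0.001, -0.039, 0.999, -0.0]
contact_force: [0.8, -0.3, 0.8]
width: 0.0423
```

drive_tool:
  targets:
    - [0,0,0,0]
    - [0,0,0,0]
    - [0,0,0,0]
    - [0.004,0,0,0]
    - [0,0,0,0]
  jaw: 0.0

```text
clock: 40.28
position: [0.5903, -0.0163, 0.1039]
ee_rot: [-0.003, -0.04, 0.999, -0.0]
contact_force: [-8.1, -1.1, 12.1]
width: 0.0211
```

drive_tool:
  targets:
    - [0,0,0,0]
    - [0,0,0,0]
    - [0,0,0.04,0]
    - [-0.01,0.04,0.04,0]
    - [-0.01,0.045,0.04,0]
  jaw: 0.042

```text
clock: 40.9
position: [0.573, 0.0692, 0.2235]
ee_rot: [-0.0, -0.038, 0.999, 0.0]
contact_force: [1.3, -0.5, -0.0]
width: 0.0418
```

drive_tool:
  targets:
    - [0,0,0.06,0]
    - [0,0,0.06,0]
    - [0,0,0.02,0]
    - [0,0,0,0]
    - [0,0,0,0]

```text
clock: 41.52
position: [0.5724, 0.0688, 0.3611]
ee_rot: [-0.002, -0.039, 0.999, 0.0]
contact_force: [0.4, -0.8, -0.3]
width: 0.0423
```

```bash
python3 - <<'E'
from h import *
s=sensors.get_state();print(s['position'],s['clock'])
im=snap('wrist','w5.png')
print(im['R'].tolist(),im['t'].tolist())
E
```

```text
[0.57242412 0.06879697 0.36105227] 41.525
[[-0.07759364983579314, 0.9969842062591608, 0.0013107154357704528], [0.9634699801894763, 0.07464715270133702, 0.2572030323835158], [0.2563295199130465, 0.021220157006406504, -0.96635649848168]] [-0.025436085504190353, -0.6051634293739824, 0.2855857301109238]
```

View pics/w5.png

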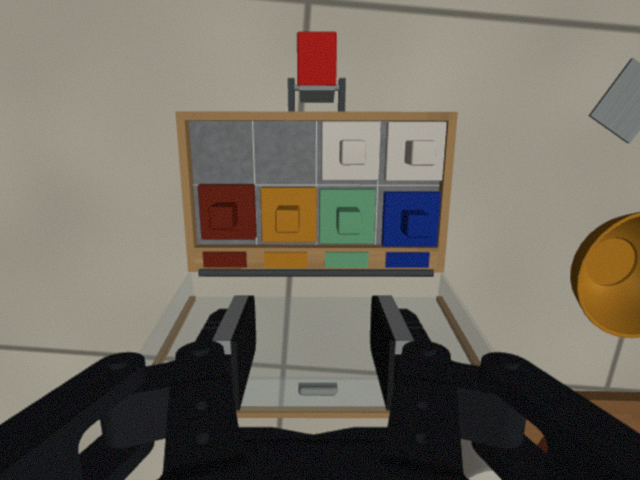

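All four coloured tiles now sit in front of their chips: iron (227,211), ochre (289,215), celadon (348,216) and cobalt (411,219). A numeric check comes next, then planning the lid push.

```bash
python3 - <<'E'
from h import *
im=cams.get_image('wrist')
z=.022
C=[((177,113),(-.07,-.132,z)),((457,113),(-.07,.132,z)),((254,185),(0,-.062,.008)),((316.5,185),(0,0,.008)),((378.5,185),(0,.062,.008)),
((224.5,259.5),(.074,-.093,z)),((285.5,260),(.074,-.031,z)),((346.5,260),(.074,.031,z)),((407.5,260),(.074,.093,z))]
P,r=fit(im,C); print('case',P,r)
for n,(l,r_,t,b) in {'I':(199,257,183,240),'O':(260,317,187,243),'G':(320,376,187,245),'C':(383,440,191,247)}.items():
    w=ray(im,((l+r_)/2,(t+b)/2),.018); print(n,np.round(tocase(P,w)*1000,1),np.round(w,4))
# lid push path: finger side/tip centre at lid coords (a along lid, h above hinge line), theta
P=np.array([.5575,.0727,.077])
for th in np.arange(1.7,-.01,-.1):
    v=np.array([.15,.031]); c,s=np.cos(th),np.sin(th)
    u=v[0]*c-v[1]*s; zz=v[0]*s+v[1]*c+.024
    print(round(th,2),'case x %.3f z %.3f'%(.088-u,zz),np.round(toworld(P,(.088-u,0)),3))
E
```

```text
case [0.55702638 0.0726138  0.07566229] [-1.5 -1.   0.9 -0.4  0.9  0.5 -0.2  0.6 -0.8  0.7  0.7  0.2  0.3 -0.2
 -0.1 -0.2 -0.5 -0.1]
I [ 24.8 -88.5] [ 0.5885 -0.0137  0.018 ]
O [ 28.3 -27.9] [0.5873 0.0469 0.018 ]
G [29.2 31.9] [0.5837 0.1066 0.018 ]
C [32.2 95.9] [0.5818 0.1707 0.018 ]
1.7 case x 0.138 z 0.169 [0.695 0.083]
1.6 case x 0.123 z 0.173 [0.681 0.082]
1.5 case x 0.108 z 0.176 [0.665 0.081]
1.4 case x 0.093 z 0.177 [0.65 0.08]
1.3 case x 0.078 z 0.177 [0.635 0.079]
1.2 case x 0.063 z 0.175 [0.62  0.078]
1.1 case x 0.048 z 0.172 [0.605 0.076]
1.0 case x 0.033 z 0.167 [0.59  0.075]
0.9 case x 0.019 z 0.161 [0.576 0.074]
0.8 case x 0.006 z 0.153 [0.563 0.073]
0.7 case x -0.007 z 0.144 [0.551 0.072]
0.6 case x -0.018 z 0.134 [0.539 0.071]
0.5 case x -0.029 z 0.123 [0.529 0.07 ]
0.4 case x -0.038 z 0.111 [0.52 0.07]
0.3 case x -0.046 z 0.098 [0.511 0.069]
0.2 case x -0.053 z 0.084 [0.505 0.069]
0.1 case x -0.058 z 0.070 [0.5   0.068]
-0.0 case x -0.062 z 0.055 [0.496 0.068]
```

Iron is about 7.5 mm off, which is inside the 12 mm limit but loose. I'll nudge it with a lighter grip, because the stronger one presses the tile into the floor.

drive_tool:
  targets:
    - [0.008,-0.041,-0.04,0]
    - [0.008,-0.0415,-0.04,0]
    - [0,0,-0.06,0]
    - [0,0,-0.06,0]
    - [0,0,-0.03,0]

```text
clock: 42.25
position: [0.586, -0.0137, 0.128]
ee_rot: [-0.004, -0.039, 0.999, 0.001]
contact_force: [0.5, 0.1, 0.3]
width: 0.0417
```

drive_tool:
  targets:
    - [0,0,-0.015,0]
    - [0,0,-0.012,0]
    - [0,0,0,0]
    - [0,0,0,0]
    - [0,0,0,0]

```text
clock: 42.88
position: [0.5896, -0.0138, 0.1071]
ee_rot: [0.001, -0.039, 0.999, -0.0]
contact_force: [0.2, 0.2, -0.4]
width: 0.0422
```

drive_tool:
  targets:
    - [0,0,0,0]
    - [0,0,0,0]
    - [0,0,0.001,0]
    - [0,0,0.001,0]
    - [0,0,0,0]
  jaw: 0.0
  force: 22

```text
clock: 43.5
position: [0.5888, -0.0136, 0.1077]
ee_rot: [-0.0, -0.039, 0.999, 0.0]
contact_force: [0.3, 0.4, -1.4]
width: 0.0214
```

drive_tool:
  targets:
    - [0.003,-0.002,0,0]
    - [0.003,-0.002,0,0]
    - [0,0,0,0]
    - [0,0,0,0]
    - [0,0,0,0]

```text
clock: 44.12
position: [0.5948, -0.0177, 0.1079]
ee_rot: [-0.0, -0.039, 0.999, 0.0]
contact_force: [-0.1, -0.4, -1.1]
width: 0.0216
```

drive_tool:
  targets:
    - [0,0,-0.001,0]
    - [0,0,0,0]
    - [0,0,0.04,0]
    - [0,0,0.06,0]
    - [0,0,0.06,0]
  jaw: 0.042

```text
clock: 44.75
position: [0.5947, -0.0177, 0.2685]
ee_rot: [-0.0, -0.039, 0.999, 0.0]
contact_force: [1.1, -0.4, 0.0]
width: 0.0419
```

drive_tool:
  targets:
    - [0,0,0.055,0]
    - [0.02,0.035,0,0]
    - [-0.02,0.035,0,0]
    - [-0.02,0.015,0.03,0]
    - [0,0,0,0]
  jaw: 0.0

```text
clock: 45.38
position: [0.5747, 0.0685, 0.3546]
ee_rot: [0.002, -0.04, 0.999, 0.0]
contact_force: [0.6, 0.7, 0.8]
width: 0.0001
```

```bash
python3 - <<'E'
from h import *
s=sensors.get_state();print(s['position'],s['clock'])
im=snap('wrist','w6.png')
P=np.array([.5572,.0727,.0765])
g=[]
for i,th in enumerate(np.r_[np.linspace(1.55,.15,12),.08,.02,-.02]):
    a=.130+(1.55-th)/1.55*.022; r=np.hypot(a,.031); ph=th+np.arctan2(.031,a)
    w=toworld(P,(.088-r*np.cos(ph)+.011,0)); g.append([th,w[0],w[1],.024+r*np.sin(ph)+.073])
g=np.array(g); d=np.diff(g[:,1:],axis=0,prepend=g[:1,1:])
print(np.round(np.c_[g,d],4))
E
```

```text
[0.57473624 0.06848273 0.35458037] 45.375
[[ 1.5500e+00  6.8410e-01  8.2400e-02  2.2760e-01  0.0000e+00  0.0000e+00
   0.0000e+00]
 [ 1.4227e+00  6.6710e-01  8.1100e-02  2.3190e-01 -1.7000e-02 -1.3000e-03
   4.3000e-03]
 [ 1.2955e+00  6.4940e-01  7.9800e-02  2.3400e-01 -1.7700e-02 -1.4000e-03
   2.1000e-03]
 [ 1.1682e+00  6.3140e-01  7.8400e-02  2.3370e-01 -1.8000e-02 -1.4000e-03
  -3.0000e-04]
 [ 1.0409e+00  6.1340e-01  7.7000e-02  2.3110e-01 -1.8000e-02 -1.4000e-03
  -2.7000e-03]
 [ 9.1360e-01  5.9570e-01  7.5700e-02  2.2600e-01 -1.7700e-02 -1.4000e-03
  -5.1000e-03]
 [ 7.8640e-01  5.7860e-01  7.4300e-02  2.1860e-01 -1.7100e-02 -1.3000e-03
  -7.4000e-03]
 [ 6.5910e-01  5.6240e-01  7.3100e-02  2.0890e-01 -1.6200e-02 -1.2000e-03
  -9.7000e-03]
 [ 5.3180e-01  5.4740e-01  7.2000e-02  1.9700e-01 -1.5000e-02 -1.1000e-03
  -1.1900e-02]
 [ 4.0450e-01  5.3400e-01  7.0900e-02  1.8310e-01 -1.3400e-02 -1.0000e-03
  -1.3900e-02]
 [ 2.7730e-01  5.2240e-01  7.0000e-02  1.6730e-01 -1.1600e-02 -9.0000e-04
  -1.5700e-02]
 [ 1.5000e-01  5.1280e-01  6.9300e-02  1.5000e-01 -9.6000e-03 -7.0000e-04
  -1.7300e-02]
 [ 8.0000e-02  5.0840e-01  6.9000e-02  1.4000e-01 -4.3000e-03 -3.0000e-04
  -1.0100e-02]
 [ 2.0000e-02  5.0530e-01  6.8700e-02  1.3100e-01 -3.2000e-03 -2.0000e-04
  -8.9000e-03]
 [-2.0000e-02  5.0350e-01  6.8600e-02  1.2490e-01 -1.8000e-03 -1.0000e-04
  -6.1000e-03]]
```

View pics/w6.png

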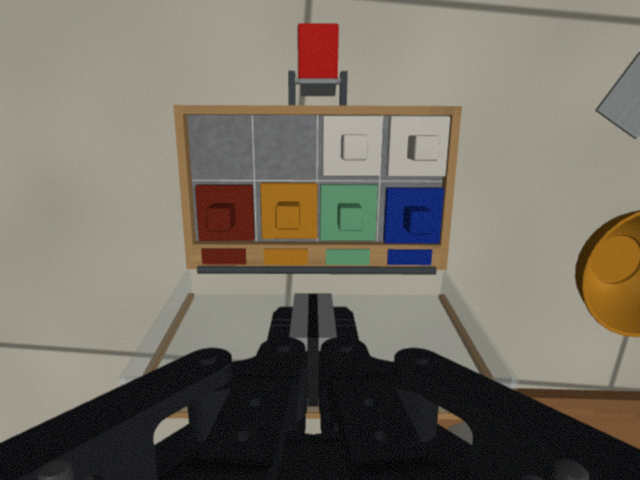

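All four tiles are lined up with their chips, for example the iron tile's centre at column 225 against its chip at 224. I'll go over and behind the lid.

drive_tool:
  targets:
    - [0.053,0.006,0,0]
    - [0.054,0.006,0,0]
    - [0.053,0.006,0,0]
    - [0,0,0,0]
    - [0,0,-0.03,0]

```text
clock: 46.05
position: [0.7364, 0.0843, 0.3221]
ee_rot: [0.002, -0.039, 0.999, -0.0]
contact_force: [0.2, 0.7, -0.2]
width: 0.0001
```

drive_tool:
  targets:
    - [0,0,-0.05,0]
    - [0,0,-0.047,0]
    - [0,0,0,0]
    - [0,0,0,0]
    - [0,0,0,0]

```text
clock: 46.68
position: [0.7361, 0.0851, 0.2281]
ee_rot: [0.003, -0.039, 0.999, -0.0]
contact_force: [-0.2, -0.2, 0.8]
width: 0.0003
```

drive_tool:
  targets:
    - [-0.018,-0.001,0,0]
    - [-0.017,-0.001,0,0]
    - [-0.017,-0.001,0,0]
    - [-0.017,-0.001,0.004,0]
    - [-0.018,-0.001,0.002,0]

```text
clock: 47.3
position: [0.6483, 0.0801, 0.2327]
ee_rot: [0.002, -0.039, 0.999, -0.0]
contact_force: [1.8, -0.0, -1.8]
width: -0.0002
```

drive_tool:
  targets:
    - [-0.018,-0.0014,0,0]
    - [-0.018,-0.0014,-0.003,0]
    - [-0.018,-0.0014,-0.005,0]
    - [-0.017,-0.0013,-0.007,0]
    - [-0.016,-0.0012,-0.01,0]

```text
clock: 47.92
position: [0.5613, 0.0736, 0.2076]
ee_rot: [0.002, -0.039, 0.999, 0.0]
contact_force: [1.6, 0.6, 0.3]
width: -0.0
```

drive_tool:
  targets:
    - [-0.015,-0.0011,-0.012,0]
    - [-0.013,-0.001,-0.014,0]
    - [-0.012,-0.0009,-0.016,0]
    - [0,0,0,0]
    - [0,0,0,0]

```text
clock: 48.55
position: [0.5215, 0.0706, 0.1651]
ee_rot: [0.001, -0.039, 0.999, 0.0]
contact_force: [-1.1, 0.5, 1.7]
width: -0.0001
```

drive_tool:
  targets:
    - [-0.009,-0.001,-0.015,0]
    - [-0.004,0,-0.01,0]
    - [-0.003,0,-0.008,0]
    - [-0.002,0,-0.004,0]
    - [0,0,0,0]

```text
clock: 49.18
position: [0.5093, 0.0696, 0.1355]
ee_rot: [0.009, -0.039, 0.999, -0.0]
contact_force: [0.7, 0.6, 4.0]
width: 0.0001
```

```bash
python3 - <<'E'
from h import *
s=sensors.get_state();print(s['position'],s['contact_force'],s['clock'])
im=snap('scene','s2.png')
for q in ['lid_front','lid_hinge','latch_tab']: print(q,[(np.round(r['point'],3).tolist(),round(r['score'],2)) for r in spotter.landmark_of(q,'scene')[:2]])
E
```

```text
[0.5092722  0.06958839 0.13551616] [0.71696243 0.62535421 4.04810598] 49.175
lid_front [([0.479, 0.067, 0.068], 0.81), ([0.597, -0.017, 0.032], 0.2)]
lid_hinge [([0.644, 0.071, 0.027], 0.96)]
latch_tab [([0.43, 0.066, 0.019], 0.58)]
```

drive_tool:
  targets:
    - [0,0,-0.003,0]
    - [0,0,-0.003,0]
    - [0,0,-0.003,0]
    - [0,0,0,0]
    - [0,0,0,0]

```text
clock: 50.0
position: [0.5033, 0.0696, 0.1231]
ee_rot: [0.001, -0.039, 0.999, -0.0]
contact_force: [-11.6, -1.0, 47.6]
width: -0.0
```

drive_tool:
  targets:
    - [0,0,-0.002,0]
    - [0,0,-0.002,0]
    - [0,0,0,0]
    - [0,0,0,0]
    - [0,0,0,0]

```text
clock: 50.62
position: [0.5032, 0.0696, 0.1228]
ee_rot: [0.002, -0.04, 0.999, -0.0]
contact_force: [-19.0, -0.5, 75.8]
width: -0.0001
```

```bash
python3 - <<'E'
from h import *
im=snap('scene')
for q in ['lid_front','latch_tab']: print(q,[(np.round(r['point'],3).tolist(),round(r['score'],2)) for r in spotter.landmark_of(q,'scene')[:2]])
E
```

```text
lid_front [([0.478, 0.068, 0.054], 0.8)]
latch_tab [([0.432, 0.066, 0.02], 0.43)]
```

It has bottomed out, so I'll back off and check that the latch holds.

drive_tool:
  targets:
    - [0,0,0.006,0]
    - [0,0,0.006,0]
    - [0,0,0.04,0]
    - [0,0,0.06,0]
    - [0,0,0.06,0]

```text
clock: 51.4
position: [0.5022, 0.0696, 0.286]
ee_rot: [-0.002, -0.039, 0.999, 0.0]
contact_force: [1.2, 0.3, -0.7]
width: -0.0003
```

drive_tool:
  targets:
    - [0.02,0,0.05,0]
    - [0.02,0,0.02,0]
    - [0.02,0,0,0]
    - [0,0,0,0]
    - [0,0,0,0]
  jaw: 0.042

```text
clock: 52.02
position: [0.5619, 0.0696, 0.3544]
ee_rot: [-0.002, -0.039, 0.999, 0.0]
contact_force: [0.4, -0.3, -0.2]
width: 0.0421
```

```bash
python3 - <<'E'
from h import *
s=sensors.get_state();print(s['position'],s['contact_force'],s['clock'])
im=snap('wrist','w7.png')
snap('scene')
for q in ['lid_front','latch_tab']: print(q,[(np.round(r['point'],3).tolist(),round(r['score'],2)) for r in spotter.landmark_of(q,'scene')[:2]])
E
```

```text
[0.56194338 0.06961801 0.35439656] [ 0.3637959  -0.26813731 -0.24379886] 52.025
lid_front [([0.479, 0.069, 0.06], 0.9)]
latch_tab [([0.431, 0.067, 0.021], 0.75), ([0.587, 0.047, 0.029], 0.53)]
```

View pics/w7.png

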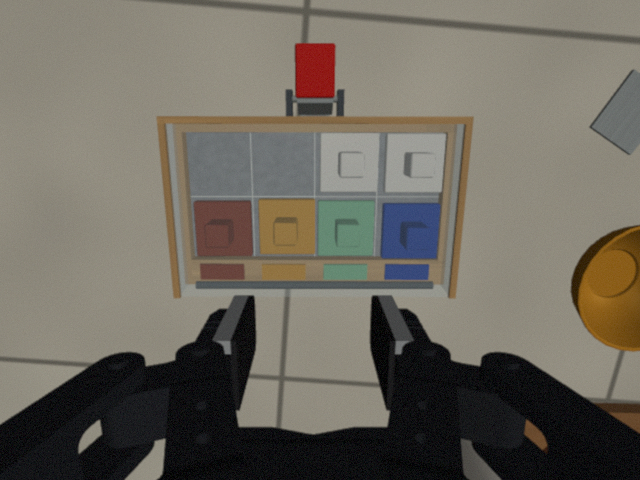

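The lid is shut and stays shut with nothing touching it. The tiles sit in front of their chips, with tile and chip columns at 224/222, 287/284, 346/345 and 410/406. Handing in.

```bash
python3 -c "
from rig import manip
print(manip.sign_off())"
```

```text
the job is handed in; nothing more can be done
None
```

The job is handed in at about 52 s of the 210 s limit; the sign-off gives no verdict. I pressed the latch, slid the tiles home in 11 grips by their lugs, then pushed the lid over from behind until it snapped shut.

**Ochre and iron repairs:** after the last slide the ochre tile sat about 27 mm short of its square, from a knock or a slack grip. I re-gripped it and pushed it home. My first nudge of the iron tile, at 40 N, jammed and left it about 7.5 mm off. A second nudge at 22 N moved it without resistance.

**Tiles:** the last measurement, before iron's final nudge, put the other three within about 4 mm of their square centres. The final picture, through the shut lid, shows all four squarely in front of their chips, by eye to within a few mm.

**Lid and latch:** with the arm clear, the lid front read 60 mm high against 55 mm when shut, within the detector's error. The lid stayed down with nothing touching it. The latch tab looked at rest, but I could not read either joint directly.

**Forces:** my last press on the lid reached about 76 N at the wrist. That is under the 120 N wrist limit, but far more than the 4 N needed to snap the lid.

**Bystanders:** the arm never went near the jug, bowl, scraper or rib. I did not re-measure them at the end.

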